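# Sweep the tea lights into the tray

## Task

Clear the worktop: with the fingers, sweep the three tea lights across the worktop, over the low sloping lip and right into the open-fronted blue-green tray, until each lies flat inside, wholly on the tray's level floor. Only push them along: do not pick them up or tip them over, and leave the salve tin, salt shaker, mug and lemon where they are.

Things in the scene. Friction and masses are not known exactly. Their poses are not given: they have to be found in the camera images.
- tray: Dark blue-green plastic tray, fixed. Origin mid-tray at worktop height (z = 0), z up; open mouth faces its own +y, which is world +y within 0.3 rad. Level floor 3 mm thick, x -90 to 90, y -60 to 52 mm; from y = 52 the lip slopes down to the worktop at y = 70. Walls 4 mm thick, 22 mm high at x = -92 and 92 (to y = 51) and at the back, y = -62; behind it a 17 mm tab.
- tealight_1: Tea light: round candle in a thin silver metal cup, green wax, 38 mm across, 17 mm high, about 20 g, standing upright and loose on the worktop; alike in all three. Origin at the centre of its underside, z up along its axis. It slides when its side is pushed.
- tealight_2: Tea light: round candle in a thin silver metal cup, green wax, 38 mm across, 17 mm high, about 20 g, standing upright and loose on the worktop; alike in all three. Origin at the centre of its underside, z up along its axis. It slides when its side is pushed.
- tealight_3: Tea light: round candle in a thin silver metal cup, green wax, 38 mm across, 17 mm high, about 20 g, standing upright and loose on the worktop; alike in all three. Origin at the centre of its underside, z up along its axis. It slides when its side is pushed.
- salve_tin: Round pot with a grey lid and white and blue side, 69 mm across, 41 mm high. Loose bystander, to be left where it stands. Origin at the centre of its underside.
- salt_shaker: Glass salt shaker with a grey cap, 44 mm across, 90 mm high. Loose bystander, to be left where it stands. Origin at the centre of its underside.
- mug: White mug with grey dots, 82 mm across (114 mm with its handle), 91 mm high. Loose bystander, to be left where it stands. Origin at the centre of its underside.
- lemon: Yellow lemon, 78 x 55 mm, 56 mm high. Loose bystander, to be left where it stands. Origin at the centre of its underside.

How it is judged:
At the end, for the whole second after the job is handed in: Each tea light stands upright (within 0.2 rad) and at rest (under 20 mm/s) on the tray's floor: centre between the walls and at tray y under +37 mm (clear of the sloping lip, 4 mm tolerance), underside less than 10 mm above the worktop (y of tealight_1 in the frame of tray between -0.06 and 0.037 m and x of tealight_1 in the frame of tray between -0.085 and 0.085 m and height (world z) of each of tealight_1, tealight_2, tealight_3 below 0.01 m and angle between each of tealight_1, tealight_2, tealight_3's own z axis and vertical below 0.2 rad and linear speed of each of tealight_1, tealight_2, tealight_3 below 0.02 m/s and y of tealight_2 in the frame of tray between -0.06 and 0.037 m and x of tealight_2 in the frame of tray between -0.085 and 0.085 m and y of tealight_3 in the frame of tray between -0.06 and 0.037 m and x of tealight_3 in the frame of tray between -0.085 and 0.085 m); the robot touches nothing.
It fails at once if a tea light is lifted (underside centre over 18 mm above the worktop) (height (world z) of any of tealight_1, tealight_2, tealight_3 above 0.018 m).
It fails at once if a tea light is tipped over (over 0.7 rad) or falls off the worktop (angle between any of tealight_1, tealight_2, tealight_3's own z axis and vertical above 0.7 rad or height (world z) of any of tealight_1, tealight_2, tealight_3 below -0.03 m).
It fails at once if the salve tin, salt shaker, mug or lemon is moved by more than 20 mm (distance of any of salve_tin, salt_shaker, mug, lemon from where it was at the start of the episode above 0.02 m).
It also fails if it takes over 67 s, if anything falls off the work surface, if the arm or the gripper's body presses on something with over 40 N, if the wrist force passes 120 N, or if a joint passes its speed limit or range.

## Robot

A 7-joint arm with a two-finger parallel gripper is mounted at the origin on a cart in front of the work surface, level with it; the furniture and walls round the work are solid. World frame = base frame: x ahead of the robot, y to its left, z up, the work surface at z = 0. Lengths are in m, angles in rad, forces in N, time in s.
With the tool pointing down it reaches from about 0.425 to 0.925 m from the base axis. Payload 6.8 kg.
Tool frame: the origin (TCP) lies at the very end of the fingers, on their centre line; the grasp point (between the pads) lies 19 mm behind it; z points along the fingers, x is the direction in which the jaws open and shut, and the axes are right-handed (so a half turn about z gives the same grasp; the last joint's range is limited). The gripper opens to 85 mm and grips with 20 to 120 N. Pads are 22 mm wide; open, the fingers measure 114 mm over their backs; the gripper's body (76 mm by 85 mm) begins 54 mm behind the grasp point. The pads swing forward as they close: fully open they stand 13 mm farther back than shut.
Start: joints at [1.026, 0.477, 0.022, 1.555, -0.011, 1.109, -0.083], TCP at [0.286, -0.612, 0.201] pointing down, gripper open.
Joint ranges: [-2.96, 2.96], [-0.34, 2.1], [-1.41, 1.46], [0.24, 2.44], [-1.37, 4.51], [0.17, 1.92], [-2.96, 2.96]. Speed limits (rad/s): [2.39, 2.39, 3.14, 3.14, 3.14, 3.14, 3.14].

## Interface

Orientations are given as a rotation vector (axis times angle).
In Python, from bench import r, grab_frame gives the robot as it stands. The module is installed in compiled form; this text tells all that it offers.
- The arm moves only by the tool send_rows, never from a script. Its argument "series" is a list of rows, each a list of 2 entries, a list of its own where there are three numbers: the shift along the tool's x, y, z in m, then the turn, a rotation vector about the tool's x, y, z in units of 5 degrees (1.0 is 5 degrees). A call has 1 to 20 rows; each row shifts and turns the commanded pose from where the row before left it, along the tool's axes as they then stand; what a row does not reach is not made up. A row lasts 1/8 s, in which the tool goes at most 62.5 mm and 10.7 degrees, less where a joint would pass 70% of its speed; a pose out of reach is approached as far as the arm can. A call is refused whole if a number of a shift passes 0.0625 or a number of a turn 1, either way. A call with a gripper value outside its range is refused whole. "fingers" is the closure in counts, from 0 (fully open) to 255 (shut), set as the call begins (left out, the last holds). The fingers move at their own pace and stop on an object; "grip_force" is the grip in N (left out, the last holds). Time passes only in rows, so rows that do not move let the fingers close. It gives the time, the measured TCP pose, the force and the opening at its end, in the units of the state.
- r.get_obs(): the state, without advancing time (a new reading comes with each control period).
- grab_frame(name): name is "side" or "top" or "wrist"; returns a dict with "frame" (420x560x3 uint8, red, green, blue), "fx", "fy", "cx", "cy" (pixels), "origin" and "rotation" of the camera in the world; the wrist camera has in their place "T_tool_cam" (4x4, takes a point from camera to tool coordinates, whose origin is the TCP and whose axes are the tool frame's). Camera axes: x right, y down, z forward; pixel columns grow to the right and rows downward; lengths in m; the calibration is good to about 2 mm. The wrist camera is an equidistant fisheye: a pixel r from the principal point sees the ray r / f radians off the axis. A picture is of the moment at which its call begins: read the wrist's pose just before it. There is no depth.
- r.hand_in(): hands the job in, once; it reports no verdict.
The state is a dict: "clock": time; "joints": joint angles; "qvel": joint speeds; "tau": joint torques, N m; "tcp_pos": TCP position; "orientation": TCP orientation; "contact_force": force on the tool from outside, world axes, zero at the start; "moment": the same for the moment, N m; "grip_width": finger opening in m.
Only numpy, scipy, OpenCV 4.12 (cv2) and the standard library are available. Lean on these libraries where they do the work, as an engineer would, in place of code of your own. Each camera call takes 0.05 s, during which the arm holds its last target.

## Working session

There is one attempt and no reset: what is moved stays moved. The work goes in short steps, Python scripts to look and compute and a tool call to move; the robot and the scene stay as the last step left them, time stands still between calls to the robot, and variables do not carry over. Pictures are saved under pics/ and viewed, and the job is handed in when it is done.

Besides the shell and the picture viewer there is one more tool, called after "Call:" by a JSON object that holds its "method" and its "body". send_rows: Moves the arm, as the interface text tells. Its arguments: {"type":"object","properties":{"series":{"type":"array"},"fingers":{"type":"number"},"grip_force":{"type":"number"}},"required":["series"]}

```bash
mkdir -p pics; python3 - <<'E'
from bench import r, grab_frame
import cv2,numpy as np
o=r.get_obs(); print(o['clock'],o['tcp_pos'],o['orientation'],o['grip_width'])
for n in ('top','side'):
    f=grab_frame(n); cv2.imwrite(f'pics/{n}0.png',f['frame'][:,:,::-1])
    print(n,f['fx'],f['fy'],f['cx'],f['cy'],f['origin'],np.array(f['rotation']).tolist())
    np.savez(f'{n}0.npz',**f)
E
```

```text
0.0 [ 0.28525325 -0.61104683  0.20012612] [-2.64923802e+00  1.68691722e+00  2.51828574e-03] 0.08522926728334133
top 414.15376569583026 414.15376569583026 276.66643362567424 210.77031482166572 [ 0.3856737  -0.15872009  0.97643147] [-2.1570799094353266, 2.1133627083972657, -0.19042468447678845]
side 508.25094889966533 508.25094889966533 289.05414390188037 209.26540167769656 [0.36244452 0.75900351 0.78647235] [-0.27935107602366877, 2.7316196462674323, -1.3331702902047178]
```

View pics/top0.png

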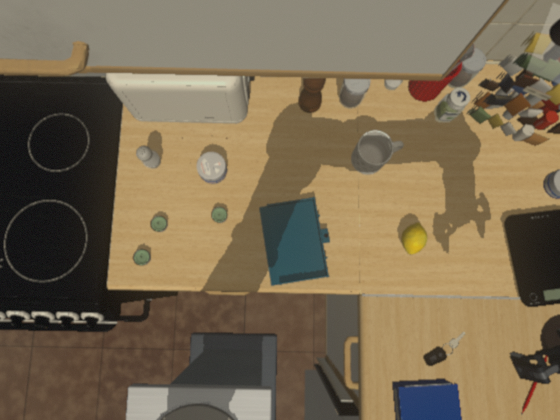

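View pics/side0.png

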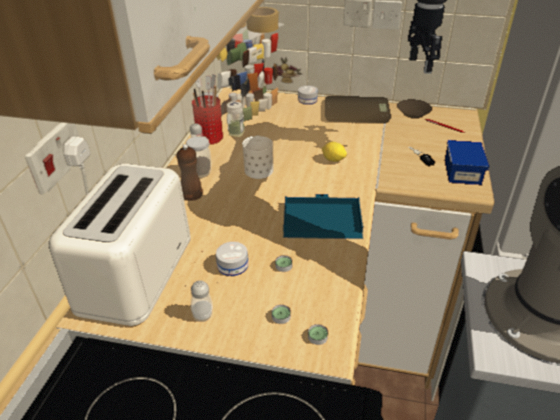

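The top view shows tea lights near (142,256), (159,222) and (219,214). The tray is around (294,241), the salve tin at (212,167), the shaker at (148,156), the mug at (373,152) and the lemon at (415,239). I'll enlarge it to read these more closely.

```bash
cat > h.py <<'E'
import numpy as np,cv2
from scipy.spatial.transform import Rotation as R
def load(n): return np.load(n,allow_pickle=True)
def ray(f,u,v):
    d=np.array([(u-f['cx'])/f['fx'],(v-f['cy'])/f['fy'],1.]); return R.from_rotvec(f['rotation']).apply(d)
def onz(f,u,v,z):
    d=ray(f,u,v);o=np.array(f['origin']);return (o+d*(z-o[2])/d[2])
def two(f,p,g,q):
    d,e=ray(f,*p),ray(g,*q);d/=np.linalg.norm(d);e/=np.linalg.norm(e)
    a,b=np.array(f['origin']),np.array(g['origin'])
    s=np.linalg.lstsq(np.c_[d,-e],b-a,rcond=None)[0]
    P,Q=a+s[0]*d,b+s[1]*e; return (P+Q)/2,np.linalg.norm(P-Q)
def crop(src,dst,x0,y0,w,h,k):
    im=cv2.imread(src)[y0:y0+h,x0:x0+w]; im=cv2.resize(im,None,fx=k,fy=k,interpolation=cv2.INTER_CUBIC)
    for x in range(-(-x0//20)*20,x0+w,20):
        cv2.putText(im,str(x),((x-x0)*k,10),0,.4,(0,0,255),1);cv2.line(im,((x-x0)*k,12),((x-x0)*k,18),(0,0,255),1)
    for y in range(-(-y0//20)*20,y0+h,20):
        cv2.putText(im,str(y),(0,(y-y0)*k+4),0,.4,(0,0,255),1);cv2.line(im,(26,(y-y0)*k),(32,(y-y0)*k),(0,0,255),1)
    cv2.imwrite(dst,im)
E
python3 -c "
from h import *
crop('pics/top0.png','pics/top0c.png',120,140,220,155,3)
crop('pics/side0.png','pics/side0c.png',180,180,190,170,3)"
```

```text
(no output)
```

View pics/top0c.png

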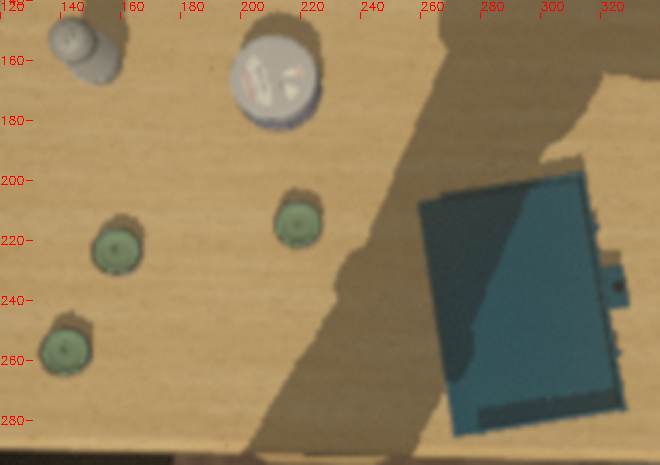

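View pics/side0c.png

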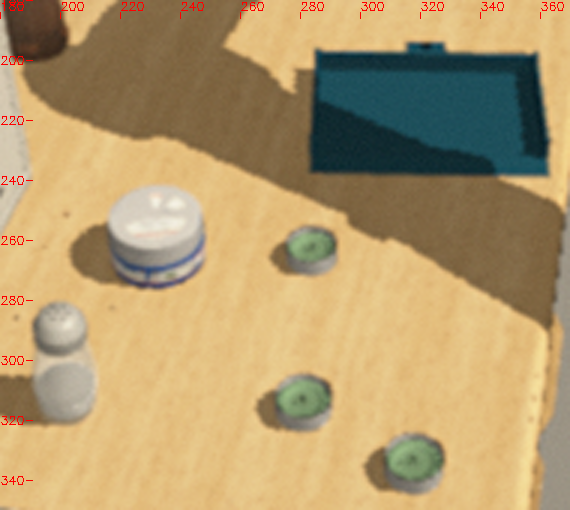

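```bash
python3 - <<'E'
from h import *
t,s=load('top0.npz'),load('side0.npz')
P={'A':((219.3,214.3),(284,262)),'B':((159,223.3),(281,313.3)),'C':((142,257),(318,333)),
'lipL':((259.7,207.7),(283.3,237.3)),'lipR':((271.7,285.3),(362.7,238.3)),'bL':((314.7,197.3),(285.3,196.7)),'bR':((328.7,276),(359,197.7)),
'tinlid':((211.7,165.3),(232,252)),'shaker':((143.5,153.5),(200,287))}
for k,(p,q) in P.items():
    X,g=two(t,p,s,q); z={'A':.017,'B':.017,'C':.017,'l':0,'b':.022,'t':.041,'s':.09}[k[0]]
    print(k,X.round(4),'gap',round(g,4),'top@z',onz(t,*p,z).round(4),'side@z',onz(s,*q,z).round(4))
for n,p,z in (('lemon',(415,239),.028),('mug',(373,152),.09),('edge',(200,290),0),('edge2',(340,293),0),('edgestove',(113,256),0)): print(n,onz(t,*p,z).round(3))
E
```

```text
A [ 0.5388 -0.0288  0.0105] gap 0.0046 top@z [ 0.54   -0.0295  0.017 ] side@z [ 0.535 -0.022  0.017]
B [0.5146 0.1122 0.0085] gap 0.0047 top@z [0.5158 0.11   0.017 ] side@z [0.5106 0.1195 0.017 ]
C [0.4352 0.1459 0.0095] gap 0.0041 top@z [0.4368 0.1437 0.017 ] side@z [0.4324 0.1519 0.017 ]
lipL [ 0.5599 -0.1232 -0.0024] gap 0.0027 top@z [ 0.5608 -0.1232  0.    ] side@z [ 0.5579 -0.1203  0.    ]
lipR [ 0.3767 -0.1559 -0.0013] gap 0.0036 top@z [ 0.3785 -0.1559  0.    ] side@z [ 0.3749 -0.1545 -0.    ]
bL [ 0.5832 -0.2531  0.0191] gap 0.0038 top@z [ 0.5845 -0.2527  0.022 ] side@z [ 0.5803 -0.2488  0.022 ]
bR [ 0.4    -0.2858  0.0194] gap 0.0043 top@z [ 0.4021 -0.2854  0.022 ] side@z [ 0.3977 -0.2823  0.022 ]
tinlid [ 0.65   -0.0097  0.0371] gap 0.0052 top@z [ 0.6516 -0.0101  0.041 ] side@z [ 0.6457 -0.0052  0.041 ]
shaker [0.664  0.1383 0.0779] gap 0.0021 top@z [0.6613 0.1345 0.09  ] side@z [0.6578 0.1491 0.09  ]
lemon [ 0.49  -0.484  0.028]
mug [ 0.676 -0.376  0.09 ]
edge [0.365 0.01  0.   ]
edge2 [ 0.364 -0.314  0.   ]
edgestove [0.439 0.217 0.   ]
```

Tea lights: A (0.538,-0.027), B (0.514,0.114), C (0.435,0.147). The tray is at (0.481,-0.207) with yaw 0.18, and the lip and back edges agree on its centre. I'll turn the tool so its jaws open along world x, part-close the fingers, and push each tea light towards -y with the cup nested between the two fingers.

Call:
{"method": "send_rows", "body": {"series": [[[0,0,0],[0,0,-1]],[[0,0,0],[0,0,-1]],[[0,0,0],[0,0,-1]],[[0,0,0],[0,0,-1]],[[0,0,0],[0,0,-1]],[[0,0,0],[0,0,-1]],[[0,0,0],[0,0,-1]],[[0,0,0],[0,0,-1]],[[0,0,0],[0,0,-1]],[[0,0,0],[0,0,-1]],[[0,0,0],[0,0,-1]],[[0,0,0],[0,0,-1]],[[0,0,0],[0,0,-1]]], "fingers": 165, "grip_force": 40}}

```text
clock: 1.72
tcp_pos: [0.2853, -0.6113, 0.2005]
orientation: [-3.141, -0.005, 0.001]
contact_force: [1.1, 0.3, -0.7]
grip_width: 0.0302
```

Call:
{"method": "send_rows", "body": {"series": [[[0.021,-0.0535,0],[0,0,0]],[[0.021,-0.0535,0],[0,0,0]],[[0.021,-0.0535,0],[0,0,0]],[[0.021,-0.0535,0],[0,0,0]],[[0.021,-0.0535,0],[0,0,0]],[[0.021,-0.0535,0],[0,0,0]],[[0.021,-0.0535,0],[0,0,0]],[[0.021,-0.0535,0],[0,0,0]],[[0.021,-0.0535,0],[0,0,0]],[[0.021,-0.0535,0],[0,0,0]],[[0.021,-0.0535,0],[0,0,0]],[[0.021,-0.0535,0],[0,0,0]],[[0,0,0],[0,0,0]]], "fingers": 178}}

```text
clock: 3.35
tcp_pos: [0.5379, 0.0364, 0.2012]
orientation: [-3.139, -0.014, -0.001]
contact_force: [-0.8, -0.4, -0.7]
grip_width: 0.0258
```

```bash
python3 - <<'E'
from bench import r, grab_frame
from h import *
o=r.get_obs(); print(o['clock'],o['tcp_pos'],o['orientation'],o['grip_width'])
f=grab_frame('wrist'); cv2.imwrite('pics/w1.png',f['frame'][:,:,::-1])
print(f['fx'],f['fy'],f['cx'],f['cy'],np.array(f['T_tool_cam']).round(4).tolist())
np.savez('w1.npz',**f,tcp=o['tcp_pos'],ori=o['orientation'])
E
```

```text
3.35 [0.53786955 0.03635424 0.20115136] [-3.13852027e+00 -1.38903996e-02 -8.65816871e-04] 0.025818411757791603
325.19226210127806 325.19226210127806 276.80247636045414 214.7145187300737 [[1.0, -0.0008, -0.0007, -0.0006], [0.0009, 0.9532, 0.3024, -0.0785], [0.0004, -0.3024, 0.9532, -0.1747], [0.0, 0.0, 0.0, 1.0]]
```

View pics/w1.png

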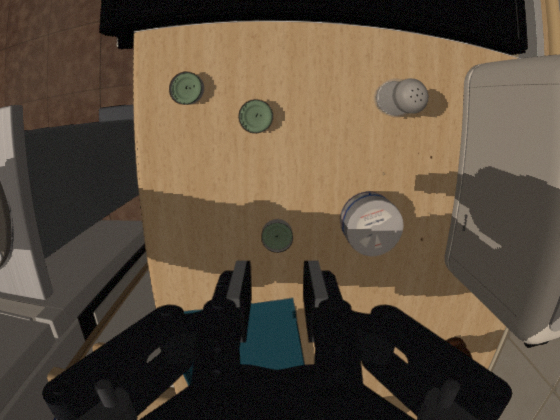

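The wrist view shows A at (277,236), B at (256,116), C at (187,88), the tin at (372,225) and the shaker at (410,96). I'll check the positions from it.

```bash
cat >> h.py <<'E'
def wonz(f,u,v,z):
    x,y=(u-f['cx'])/f['fx'],(v-f['cy'])/f['fy'];th=np.hypot(x,y);k=np.sin(th)/max(th,1e-9)
    d=np.array([x*k,y*k,np.cos(th)]);T=np.array(f['T_tool_cam']);Q=R.from_rotvec(f['ori'])
    o=f['tcp']+Q.apply(T[:3,3]);d=Q.apply(T[:3,:3]@d);return o+d*(z-o[2])/d[2]
E
python3 - <<'E'
from h import *
f=load('w1.npz')
for n,p,z in (('A',(277.5,236),.017),('B',(256,115.5),.017),('C',(186.5,88),.017),('tin',(372.5,227),.041),('shk',(411,96),.09)): print(n,wonz(f,*p,z).round(4))
E
```

```text
A [ 0.5384 -0.0248  0.017 ]
B [0.5138 0.1146 0.017 ]
C [0.4362 0.1479 0.017 ]
tin [ 0.6453 -0.0046  0.041 ]
shk [0.6587 0.1389 0.09  ]
```

Call:
{"method": "send_rows", "body": {"series": [[[0,0,0.04],[0,0,0]],[[0,0,0.04],[0,0,0]],[[0,0,0.04],[0,0,0]],[[0,0,0.04],[0,0,0]],[[0,0,0.02],[0,0,0]],[[0,0,0.01],[0,0,0]],[[0,0,0.004],[0,0,0]],[[0,0,0],[0,0,0]]]}}

```text
clock: 4.4
tcp_pos: [0.5377, 0.0301, 0.0076]
orientation: [3.141, -0.0, 0.001]
contact_force: [0.6, -0.0, 0.9]
grip_width: 0.0256
```

```bash
cat > look.py <<'E'
import sys
from bench import r, grab_frame
from h import *
o=r.get_obs(); print(o['clock'],o['tcp_pos'],o['orientation'],o['contact_force'])
tag=sys.argv[1]
for n in sys.argv[2:]:
    f=grab_frame(n); cv2.imwrite(f'pics/{n}{tag}.png',f['frame'][:,:,::-1])
    np.savez(f'{n}{tag}.npz',**f,tcp=o['tcp_pos'],ori=o['orientation'])
E
python3 look.py 2 side wrist; python3 -c "
from h import *
crop('pics/side2.png','pics/side2c.png',200,160,180,140,4)"
```

```text
4.4 [0.5376892  0.03011447 0.00763102] [ 3.14143598e+00 -2.36149184e-04  1.31597908e-03] [ 0.59783745 -0.01916046  0.86600355]
```

View pics/side2c.png

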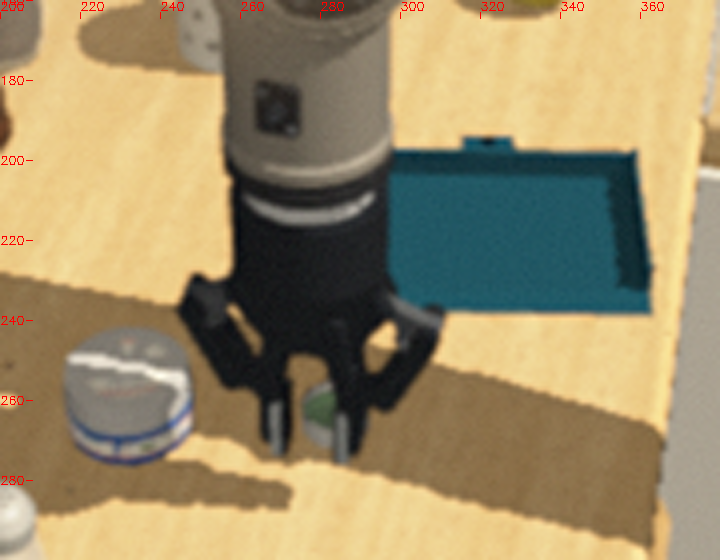

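View pics/wrist2.png

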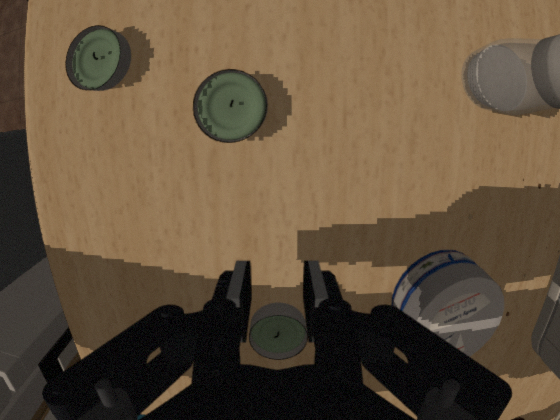

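Call:
{"method": "send_rows", "body": {"series": [[[0,0.01,0],[0,0,0]],[[-0.001,0.015,0],[0,0,0]],[[-0.001,0.015,0],[0,0,0]],[[-0.001,0.015,0],[0,0,0]],[[-0.001,0.015,0],[0,0,0]],[[-0.001,0.015,0],[0,0,0]],[[-0.001,0.015,0],[0,0,0]],[[0,0,0],[0,0,0]]]}}

```text
clock: 5.5
tcp_pos: [0.5311, -0.0713, 0.007]
orientation: [3.141, -0.003, -0.0]
contact_force: [-0.1, -0.9, 0.4]
grip_width: 0.0258
```

```bash
python3 look.py 3 side wrist; python3 -c "
from h import *
crop('pics/side3.png','pics/side3c.png',200,160,180,140,4)"
```

```text
5.5 [ 0.53109486 -0.07130204  0.00697513] [ 3.14099118e+00 -3.23520205e-03 -4.54077491e-04] [-0.08010285 -0.94737535  0.42385616]
```

View pics/side3c.png

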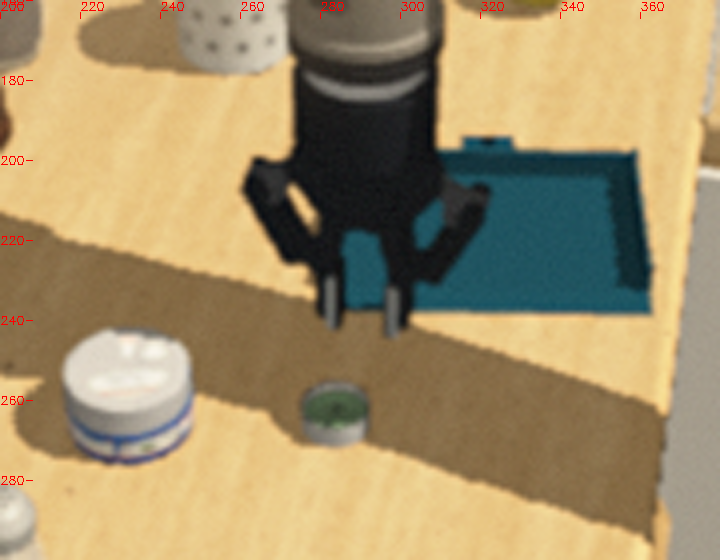

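View pics/wrist3.png

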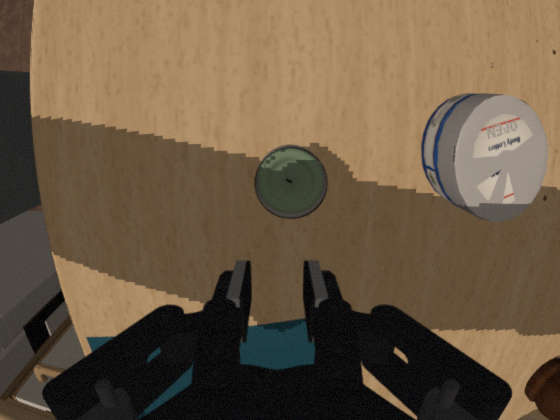

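A stayed where it was, still at side pixel (284,262), and the fingers passed over it. So the tips sit higher than the reported TCP. I'll measure how high.

```bash
python3 - <<'E'
from h import *
s=load('side3.npz')
for p in ((282.5,241.7),(298.7,243.7)):
    for y in (-.060,-.0713,-.082):
        d=ray(s,*p);o=s['origin'];print(p,y,(o+d*(y-o[1])/d[1]).round(4))
s=load('side2.npz')
for p in ((269,273),(285.5,275)):
    for y in (.041,.030,.019):
        d=ray(s,*p);o=s['origin'];print(p,y,(o+d*(y-o[1])/d[1]).round(4))
f=load('wrist3.npz')
for z in (.017,): print(wonz(f,291,182,z))
E
```

```text
(282.5, 241.7) -0.06 [ 0.5464 -0.06    0.0407]
(282.5, 241.7) -0.0713 [ 0.5489 -0.0713  0.0304]
(282.5, 241.7) -0.082 [ 0.5513 -0.082   0.0207]
(298.7, 243.7) -0.06 [ 0.5101 -0.06    0.0414]
(298.7, 243.7) -0.0713 [ 0.5121 -0.0713  0.0311]
(298.7, 243.7) -0.082 [ 0.514  -0.082   0.0214]
(269, 273) 0.041 [0.5528 0.041  0.0417]
(269, 273) 0.03 [0.5557 0.03   0.0303]
(269, 273) 0.019 [0.5586 0.019  0.0189]
(285.5, 275) 0.041 [0.5182 0.041  0.043 ]
(285.5, 275) 0.03 [0.5206 0.03   0.0316]
(285.5, 275) 0.019 [0.5229 0.019  0.0202]
[ 0.53777548 -0.02737097  0.017     ]
```

Call:
{"method": "send_rows", "body": {"series": [[[0,0,0],[0,0,0]],[[0,0,0],[0,0,0]],[[0,0,0],[0,0,0]],[[0,0,0],[0,0,0]]], "fingers": 255}}

```text
clock: 6.1
tcp_pos: [0.5313, -0.0694, 0.0071]
orientation: [-3.142, -0.001, 0.0]
contact_force: [-0.6, -0.4, 0.5]
grip_width: -0.0004
```

```bash
python3 look.py 4 side wrist top; python3 -c "
from h import *
crop('pics/side4.png','pics/side4c.png',240,180,100,100,6)
crop('pics/wrist4.png','pics/wrist4c.png',180,220,200,150,4)
crop('pics/top4.png','pics/top4c.png',180,160,160,130,5)"
```

```text
6.1 [ 0.53131997 -0.06936357  0.0071053 ] [-3.14157228e+00 -1.10785083e-03  1.62886736e-05] [-0.57063523 -0.37011199  0.52299322]
```

View pics/side4c.png

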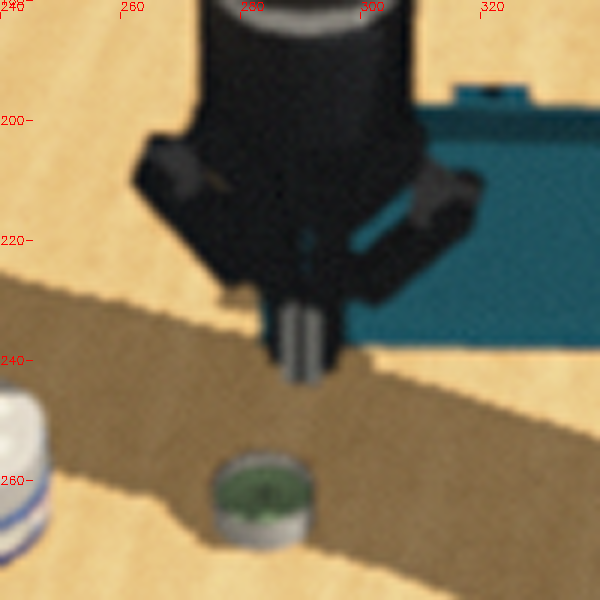

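View pics/wrist4c.png

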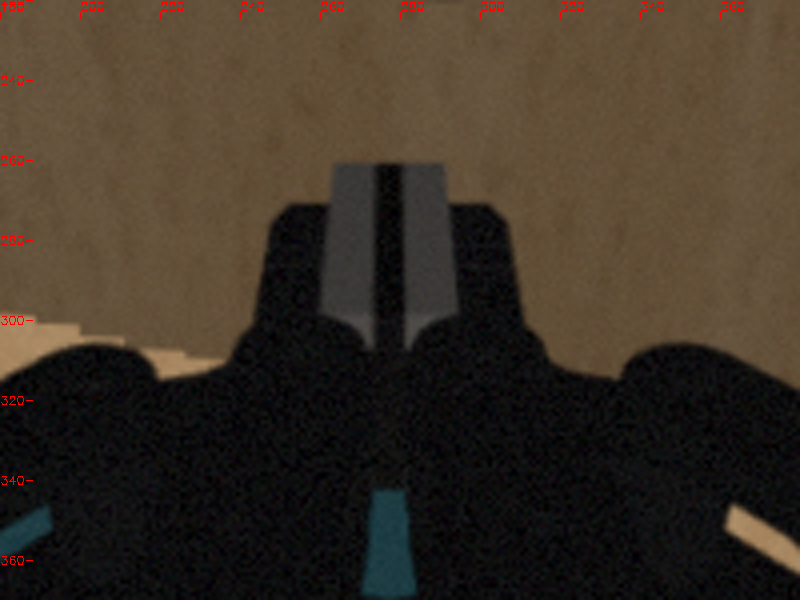

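View pics/top4c.png

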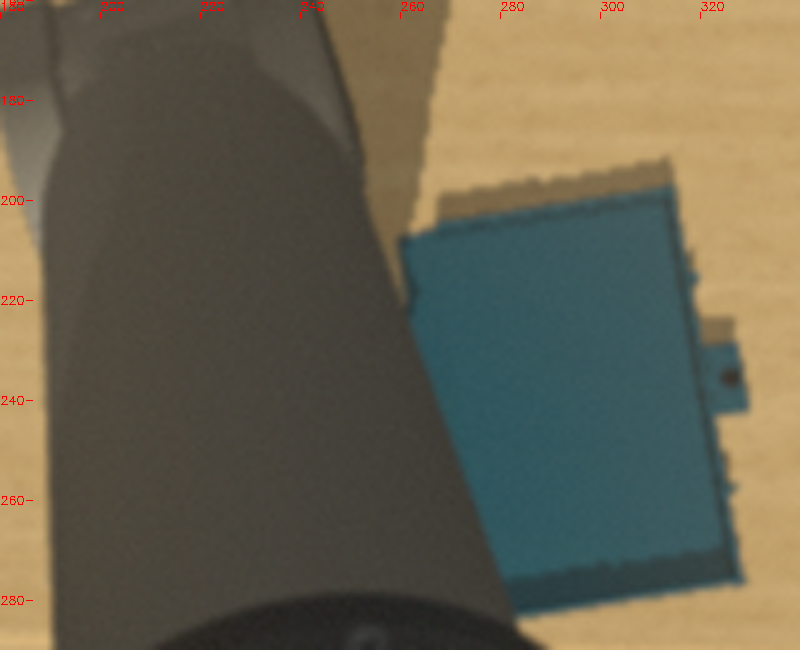

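```bash
python3 - <<'E'
from h import *
s=load('side4.npz');w=load('wrist4.npz')
def wray(f,u,v):
    a=wonz(f,u,v,.017);T=np.array(f['T_tool_cam']);o=f['tcp']+R.from_rotvec(f['ori']).apply(T[:3,3]);d=a-o;return o,d/np.linalg.norm(d)
for wp,sp in (((276.5,261),(290,243.5)),):
    o,d=wray(w,*wp);e=ray(s,*sp);e/=np.linalg.norm(e);a=s['origin']
    k=np.linalg.lstsq(np.c_[d,-e],a-o,rcond=None)[0];print(o+k[0]*d,a+k[1]*e)
    print('tool cam origin',o)
# A in wrist3 vs side3
w3=load('wrist3.npz');s3=load('side3.npz')
o,d=wray(w3,291,182);e=ray(s3,284,262);e/=np.linalg.norm(e);a=s3['origin'];k=np.linalg.lstsq(np.c_[d,-e],a-o,rcond=None)[0];print('A',o+k[0]*d,a+k[1]*e)
E
```

```text
[ 0.53039257 -0.06046218  0.03768447] [ 0.52966812 -0.06072823  0.03781395]
tool cam origin [0.53061869 0.00907665 0.18182614]
A [ 0.53808301 -0.02886678  0.00988578] [ 0.53659245 -0.02920209  0.00989185]
```

Triangulating the tips from the side and wrist views puts them about 30 mm above the reported TCP. I'll lower gently, watching the force.

Call:
{"method": "send_rows", "body": {"series": [[[0,0,0.004],[0,0,0]],[[0,0,0.004],[0,0,0]],[[0,0,0.004],[0,0,0]],[[0,0,0],[0,0,0]]]}}

```text
clock: 6.75
tcp_pos: [0.5309, -0.0695, -0.0054]
orientation: [-3.142, -0.001, 0.001]
contact_force: [-0.2, 0.0, 0.1]
grip_width: -0.0001
```

Call:
{"method": "send_rows", "body": {"series": [[[0,0,0.004],[0,0,0]],[[0,0,0.004],[0,0,0]],[[0,0,0],[0,0,0]]]}}

```text
clock: 7.12
tcp_pos: [0.531, -0.0695, -0.0133]
orientation: [-3.142, -0.001, 0.001]
contact_force: [-0.3, 0.2, -0.5]
grip_width: -0.0
```

```bash
python3 look.py 5 side wrist; python3 -c "
from h import *
crop('pics/side5.png','pics/side5c.png',240,180,100,100,6)"
```

```text
7.125 [ 0.53100168 -0.06951048 -0.01327045] [-3.14156137e+00 -8.35218790e-04  1.07235080e-03] [-0.29703891  0.1898316  -0.5145728 ]
```

View pics/side5c.png

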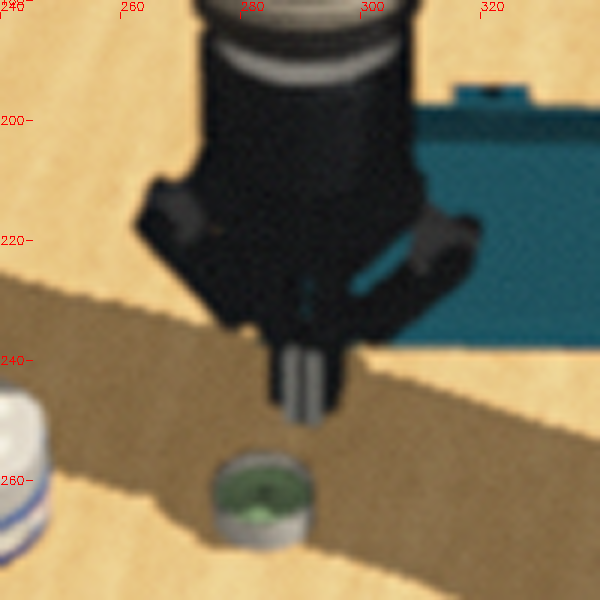

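View pics/wrist5.png

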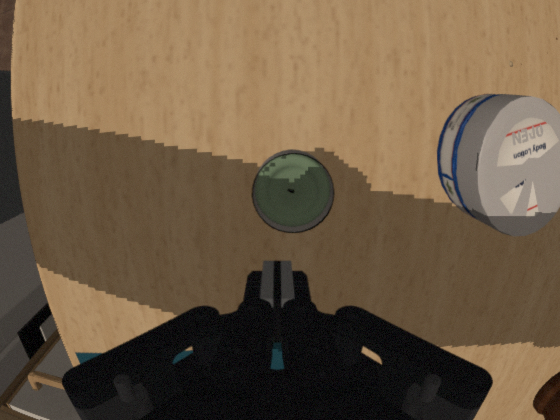

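Call:
{"method": "send_rows", "body": {"series": [[[0,0,0.003],[0,0,0]],[[0,0,0.003],[0,0,0]],[[0,0,0.003],[0,0,0]],[[0,0,0],[0,0,0]]]}}

```text
clock: 7.72
tcp_pos: [0.5311, -0.0695, -0.0222]
orientation: [-3.142, -0.001, 0.001]
contact_force: [0.5, -0.4, 0.2]
grip_width: 0.0003
```

Call:
{"method": "send_rows", "body": {"series": [[[0,0,0.002],[0,0,0]],[[0,0,0.002],[0,0,0]],[[0,0,0],[0,0,0]]]}}

```text
clock: 8.1
tcp_pos: [0.5312, -0.0695, -0.026]
orientation: [3.142, 0.001, -0.0]
contact_force: [-0.1, -0.7, 0.6]
grip_width: -0.0
```

Call:
{"method": "send_rows", "body": {"series": [[[0,0,0.002],[0,0,0]],[[0,0,0],[0,0,0]]]}}

```text
clock: 8.35
tcp_pos: [0.5312, -0.0695, -0.028]
orientation: [-3.142, -0.001, 0.0]
contact_force: [-0.2, 0.7, 0.3]
grip_width: -0.0001
```

Call:
{"method": "send_rows", "body": {"series": [[[0,0,0.002],[0,0,0]],[[0,0,0],[0,0,0]]]}}

```text
clock: 8.6
tcp_pos: [0.5313, -0.0695, -0.03]
orientation: [3.142, 0.001, -0.0]
contact_force: [-0.6, 0.0, -0.4]
grip_width: 0.0002
```

Call:
{"method": "send_rows", "body": {"series": [[[0,0,0.001],[0,0,0]],[[0,0,0],[0,0,0]]]}}

```text
clock: 8.85
tcp_pos: [0.5314, -0.0696, -0.0301]
orientation: [3.141, 0.001, 0.0]
contact_force: [-2.3, 0.1, 10.1]
grip_width: -0.0001
```

```bash
python3 look.py 6 side wrist; python3 -c "
from h import *
crop('pics/side6.png','pics/side6c.png',240,180,100,100,6)
crop('pics/wrist6.png','pics/wrist6c.png',180,170,200,150,4)"
```

```text
8.85 [ 0.53138257 -0.0695549  -0.03010952] [3.14099201e+00 7.70743835e-04 1.63205872e-04] [-2.26323582  0.07843813 10.09688821]
```

View pics/side6c.png

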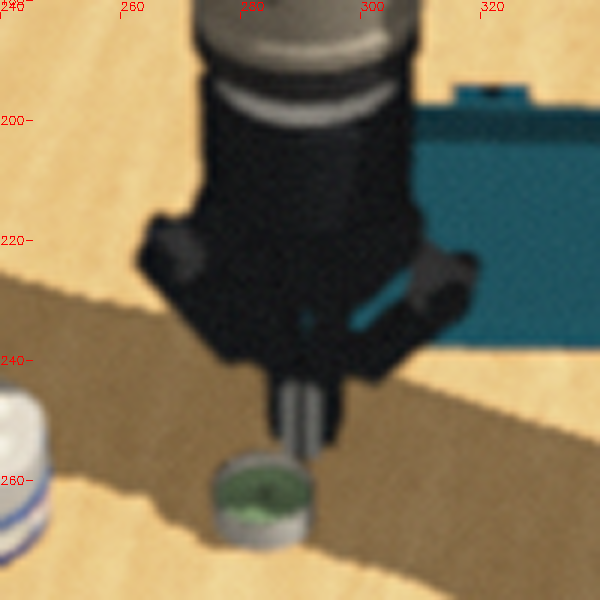

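View pics/wrist6c.png

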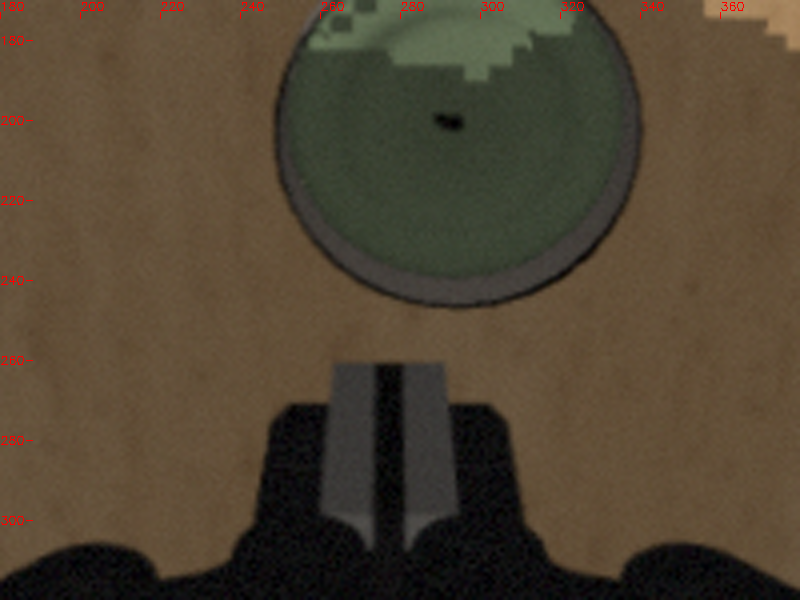

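The shut tips touch the worktop at a reported z of -0.030, so the real tip is 30 mm short of the TCP. I'll use that offset, go back behind A, and push at a reported z of about -0.026.

Call:
{"method": "send_rows", "body": {"series": [[[0,0,-0.025],[0,0,0]],[[0,0,-0.025],[0,0,0]],[[0.003,-0.03,0],[0,0,0]],[[0.004,-0.03,0],[0,0,0]],[[0,-0.03,0],[0,0,0]],[[0,0,0],[0,0,0]],[[0,0,0.02],[0,0,0]],[[0,0,0.02],[0,0,0]],[[0,0,0.005],[0,0,0]],[[0,0,0],[0,0,0]]], "fingers": 178}}

```text
clock: 10.2
tcp_pos: [0.5377, 0.0201, -0.0267]
orientation: [3.141, -0.0, -0.003]
contact_force: [0.0, -0.6, -0.1]
grip_width: 0.026
```

```bash
python3 look.py 7 side wrist; python3 -c "
from h import *
crop('pics/side7.png','pics/side7c.png',240,180,100,100,6)"
```

```text
10.2 [ 0.53771149  0.02010944 -0.02674678] [ 3.14145600e+00 -1.42351540e-06 -2.50710391e-03] [ 0.0423662  -0.59680694 -0.128812  ]
```

View pics/side7c.png

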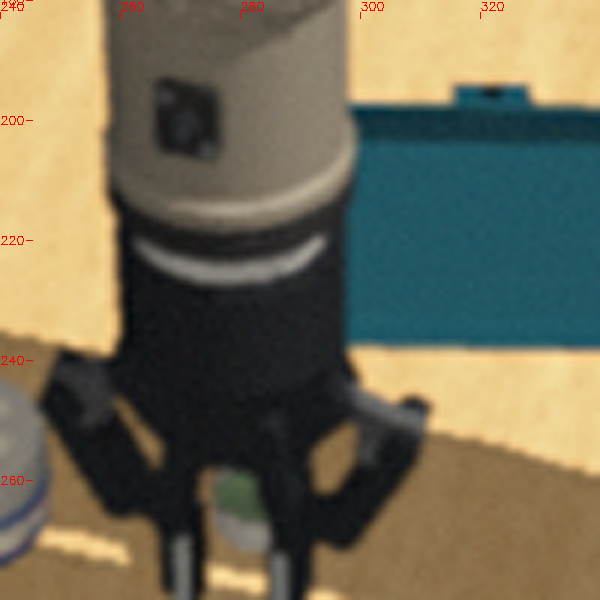

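View pics/wrist7.png

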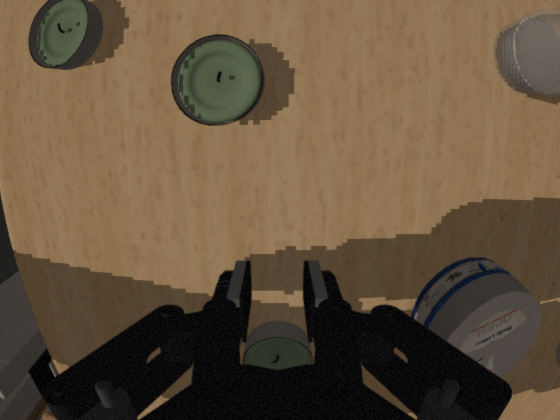

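Call:
{"method": "send_rows", "body": {"series": [[[0,0.014,0],[0,0,0]],[[0,0.014,0],[0,0,0]],[[-0.001,0.014,0],[0,0,0]],[[-0.001,0.014,0],[0,0,0]],[[-0.001,0.014,0],[0,0,0]],[[-0.001,0.014,0],[0,0,0]],[[0,0.01,-0.001],[0,0,0]],[[0,0,0],[0,0,0]]]}}

```text
clock: 11.3
tcp_pos: [0.5343, -0.0747, -0.0249]
orientation: [3.141, -0.002, 0.0]
contact_force: [1.0, 0.3, -0.5]
grip_width: 0.0255
```

```bash
python3 look.py 8 side wrist; python3 -c "
from h import *
crop('pics/side8.png','pics/side8c.png',240,180,100,100,6)"
```

```text
11.3 [ 0.53430478 -0.07466059 -0.02487305] [ 3.14122225e+00 -1.85555376e-03  5.04678235e-05] [ 0.97945036  0.3294981  -0.54529827]
```

View pics/side8c.png

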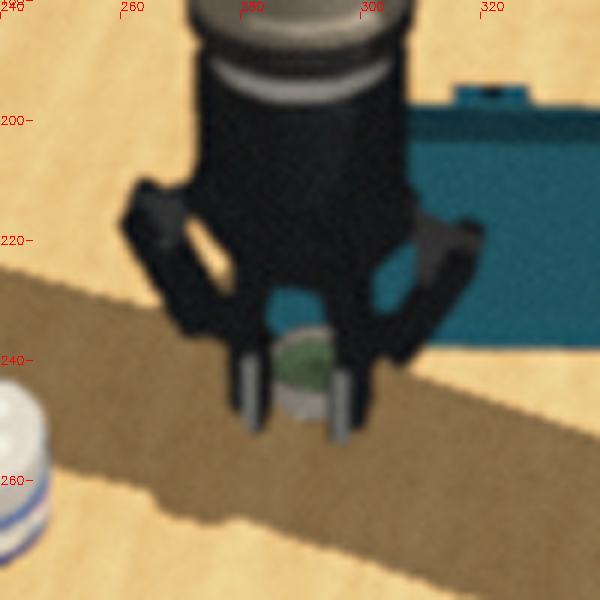

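View pics/wrist8.png

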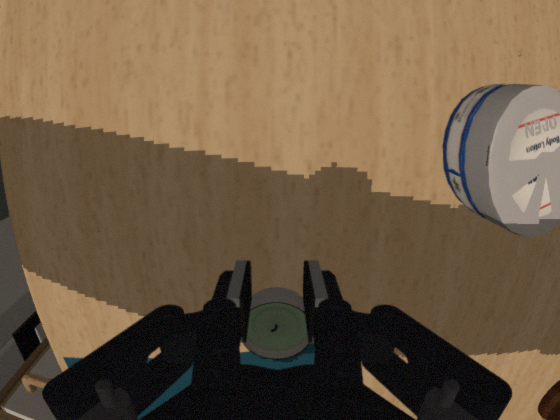

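Call:
{"method": "send_rows", "body": {"series": [[[-0.001,0.014,-0.001],[0,0,0]],[[-0.001,0.014,0],[0,0,0]],[[-0.001,0.014,0],[0,0,0]],[[-0.001,0.014,0],[0,0,0]],[[-0.001,0.014,0],[0,0,0]],[[-0.001,0.014,0],[0,0,0]],[[-0.001,0.014,0],[0,0,0]],[[-0.001,0.014,0],[0,0,0]],[[0,0.014,0],[0,0,0]],[[0,0.003,0],[0,0,0]],[[0,0,0],[0,0,0]]]}}

```text
clock: 12.78
tcp_pos: [0.5264, -0.2025, -0.0239]
orientation: [-3.141, -0.0, -0.0]
contact_force: [-0.5, 0.3, -0.3]
grip_width: 0.0258
```

```bash
python3 look.py 9 side wrist; python3 -c "
from h import *
crop('pics/side9.png','pics/side9c.png',260,160,120,100,6)"
```

```text
12.775 [ 0.52642755 -0.20247668 -0.02391222] [-3.14135412e+00 -4.62679588e-04 -1.37810824e-04] [-0.47614063  0.30183865 -0.25609941]
```

View pics/side9c.png

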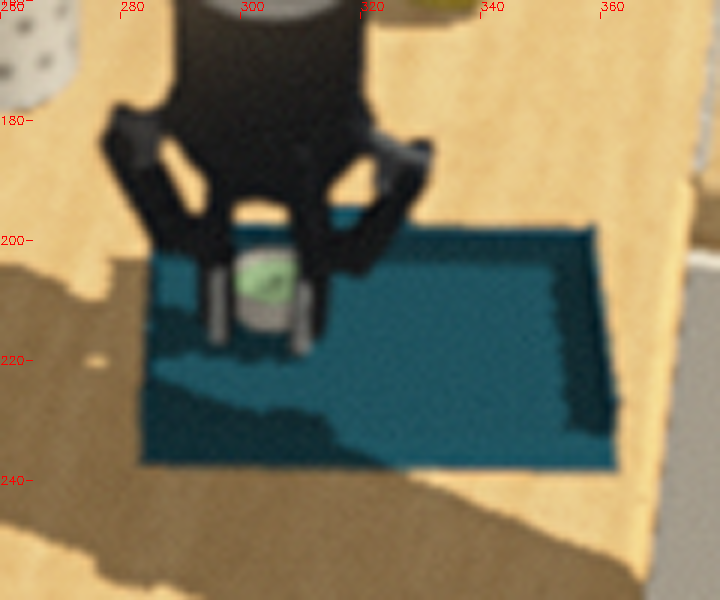

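View pics/wrist9.png

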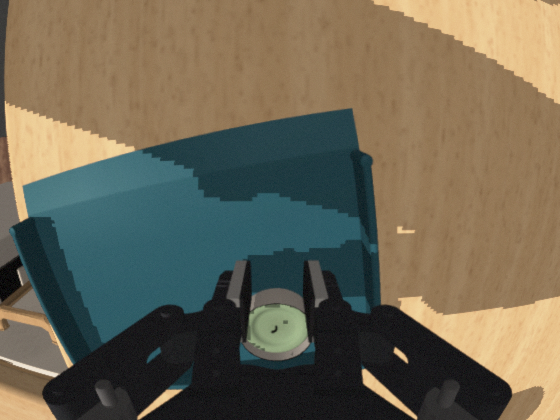

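A is inside the tray. Next I'll back off and go behind B.

Call:
{"method": "send_rows", "body": {"series": [[[0,-0.015,0],[0,0,0]],[[0,-0.015,0],[0,0,0]],[[0,0,-0.03],[0,0,0]],[[0,0,-0.03],[0,0,0]],[[-0.002,-0.048,0],[0,0,0]],[[-0.002,-0.048,0],[0,0,0]],[[-0.002,-0.048,0],[0,0,0]],[[-0.002,-0.048,0],[0,0,0]],[[-0.002,-0.048,0],[0,0,0]],[[-0.002,-0.048,0],[0,0,0]],[[0,-0.048,0],[0,0,0]],[[0,0,0],[0,0,0]],[[0,0,0.03],[0,0,0]],[[0,0,0.02],[0,0,0]],[[0,0,0.01],[0,0,0]],[[0,0,0.002],[0,0,0]],[[0,0,0],[0,0,0]]]}}

```text
clock: 15.0
tcp_pos: [0.5146, 0.1635, -0.0255]
orientation: [-3.141, -0.0, -0.001]
contact_force: [-0.2, -0.1, -0.9]
grip_width: 0.026
```

```bash
python3 look.py 10 side wrist; python3 -c "
from h import *
crop('pics/side10.png','pics/side10c.png',190,180,190,170,4)"
```

```text
15.0 [ 0.51457864  0.16354147 -0.02552422] [-3.14133854e+00 -2.74844957e-04 -8.80300498e-04] [-0.16054461 -0.07217297 -0.93926006]
```

View pics/side10c.png

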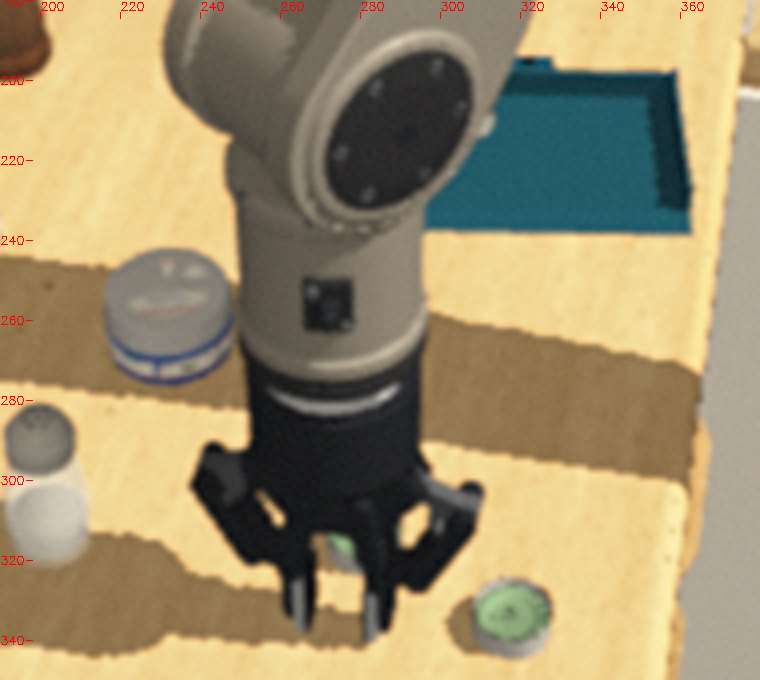

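View pics/wrist10.png

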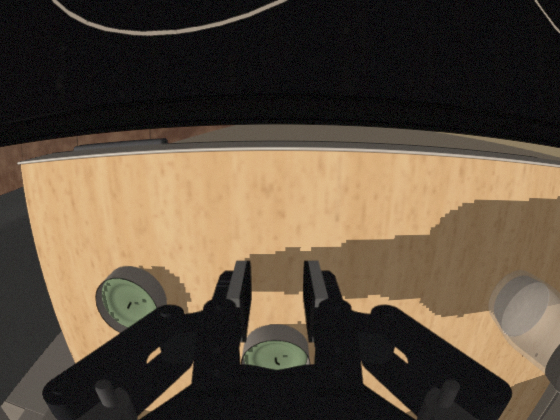

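Call:
{"method": "send_rows", "body": {"series": [[[0,0.015,0],[0,0,0]],[[0,0.015,0],[0,0,0]],[[-0.002,0.015,0],[0,0,0]],[[-0.002,0.015,0],[0,0,0]],[[-0.002,0.015,0],[0,0,0]],[[-0.002,0.015,0],[0,0,0]],[[-0.002,0.015,0],[0,0,0]],[[-0.002,0.015,0],[0,0,0]],[[-0.002,0.015,0],[0,0,0]],[[-0.002,0.015,0],[0,0,0]],[[-0.002,0.015,0],[0,0,0]],[[-0.002,0.015,-0.001],[0,0,0]],[[0,0,0],[0,0,0]]]}}

```text
clock: 16.73
tcp_pos: [0.494, -0.0183, -0.025]
orientation: [3.141, -0.003, -0.001]
contact_force: [-0.7, 0.7, 0.1]
grip_width: 0.0258
```

```bash
python3 look.py 11 wrist
```

```text
16.725 [ 0.49398128 -0.01831536 -0.02496422] [ 3.14085168e+00 -3.16979001e-03 -6.43160846e-04] [-0.72805865  0.73848018  0.134434  ]
```

View pics/wrist11.png

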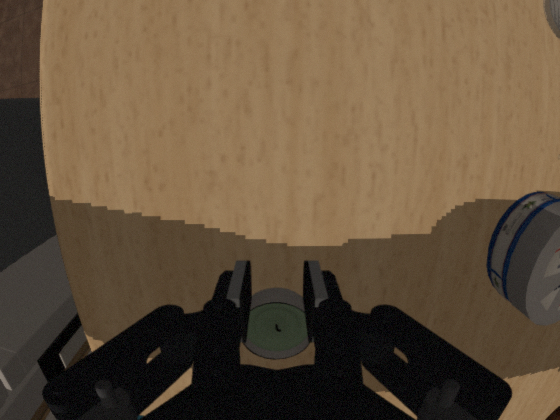

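Call:
{"method": "send_rows", "body": {"series": [[[-0.002,0.015,0],[0,0,0]],[[-0.002,0.015,0],[0,0,0]],[[-0.002,0.015,0],[0,0,0]],[[-0.002,0.015,-0.001],[0,0,0]],[[-0.002,0.015,0],[0,0,0]],[[-0.002,0.015,0],[0,0,0]],[[-0.002,0.015,0],[0,0,0]],[[-0.002,0.015,0],[0,0,0]],[[-0.002,0.015,0],[0,0,0]],[[-0.002,0.015,0],[0,0,0]],[[0,0.015,0],[0,0,0]],[[0,0,0],[0,0,0]]]}}

```text
clock: 18.27
tcp_pos: [0.4743, -0.1832, -0.024]
orientation: [3.141, -0.003, 0.0]
contact_force: [0.6, 0.2, 0.1]
grip_width: 0.026
```

```bash
python3 look.py 12 side wrist; python3 -c "
from h import *
crop('pics/side12.png','pics/side12c.png',260,160,120,100,6)"
```

```text
18.275 [ 0.47430086 -0.18320964 -0.02395926] [ 3.14107101e+00 -3.18322219e-03  1.47226240e-04] [0.62121006 0.21466287 0.05875555]
```

View pics/side12c.png

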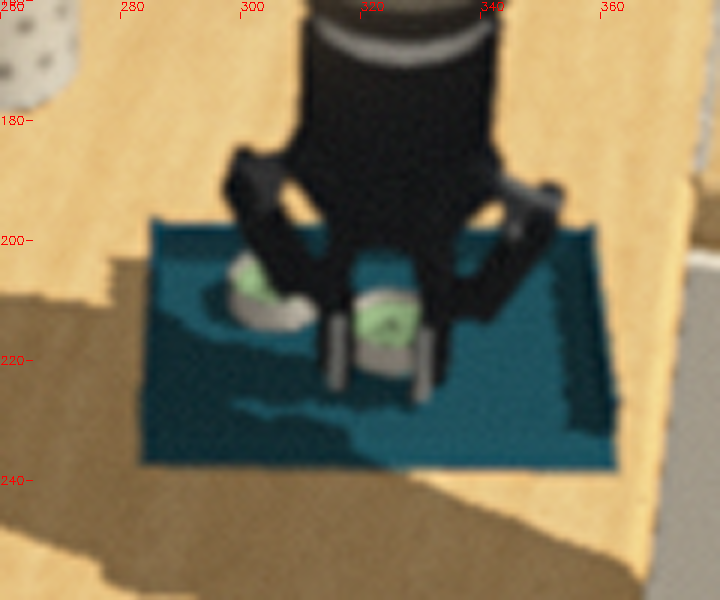

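View pics/wrist12.png

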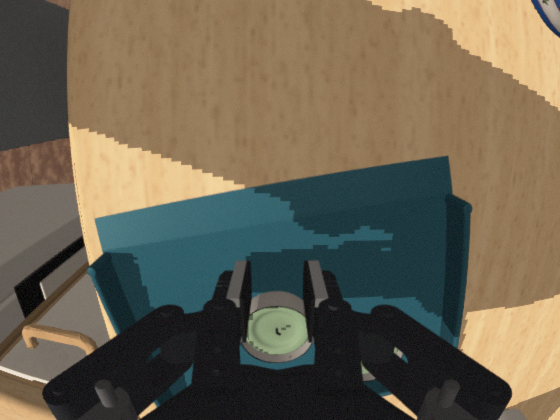

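Call:
{"method": "send_rows", "body": {"series": [[[0,-0.015,0],[0,0,0]],[[0,-0.015,0],[0,0,0]],[[0,0,-0.03],[0,0,0]],[[0,0,-0.03],[0,0,0]],[[-0.0055,-0.049,0],[0,0,0]],[[-0.0055,-0.049,0],[0,0,0]],[[-0.0055,-0.049,0],[0,0,0]],[[-0.0055,-0.049,0],[0,0,0]],[[-0.0055,-0.049,0],[0,0,0]],[[-0.0055,-0.049,0],[0,0,0]],[[-0.0055,-0.049,0],[0,0,0]],[[0,0,0],[0,0,0]],[[0,0,0],[0,0,0]]]}}

```text
clock: 20.0
tcp_pos: [0.4348, 0.1918, 0.0359]
orientation: [3.141, 0.004, -0.001]
contact_force: [-0.7, -0.3, -0.2]
grip_width: 0.0259
```

```bash
python3 look.py 13 side wrist
```

```text
20.0 [0.43476275 0.19177144 0.03594562] [ 3.14087507e+00  3.97340137e-03 -8.25401237e-04] [-0.6728283  -0.25594326 -0.2013542 ]
```

View pics/wrist13.png

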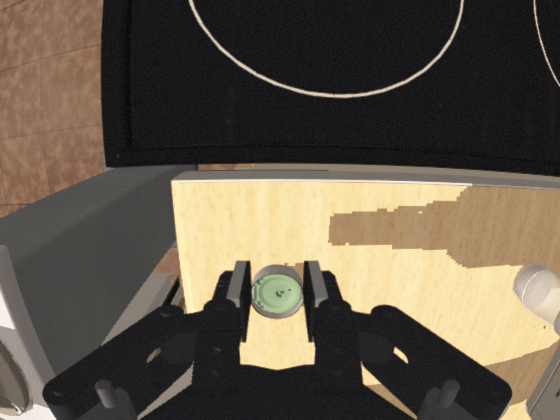

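View pics/side13.png

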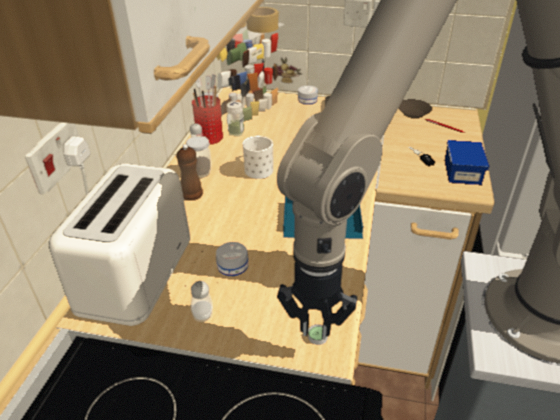

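```bash
python3 - <<'E'
from h import *
f=load('wrist13.npz')
print(wonz(f,277,291,.017), wonz(f,277,264,0.005),wonz(f,277,177,0))
E
```

```text
[0.43414625 0.15362687 0.017     ] [0.43411377 0.16860706 0.005     ] [0.43400328 0.22941239 0.        ]
```

Call:
{"method": "send_rows", "body": {"series": [[[0,-0.003,0.03],[0,0,0]],[[0,0,0.02],[0,0,0]],[[0,0,0.01],[0,0,0]],[[0,0,0.002],[0,0,0]],[[0,0,0],[0,0,0]],[[0,0.015,0],[0,0,0]],[[0,0.015,0],[0,0,0]],[[0,0.015,0],[0,0,0]],[[0,0.015,0],[0,0,0]],[[0,0.015,0],[0,0,0]],[[0,0.015,0],[0,0,0]],[[0,0,0],[0,0,0]]]}}

```text
clock: 21.6
tcp_pos: [0.4356, 0.1027, -0.026]
orientation: [3.141, -0.003, -0.001]
contact_force: [-0.0, -0.5, 0.1]
grip_width: 0.0257
```

```bash
python3 look.py 14 wrist
```

```text
21.6 [ 0.43558601  0.1027334  -0.02602347] [ 3.14071262e+00 -2.92678531e-03 -7.79738693e-04] [-0.0203021  -0.5172066   0.11038961]
```

View pics/wrist14.png

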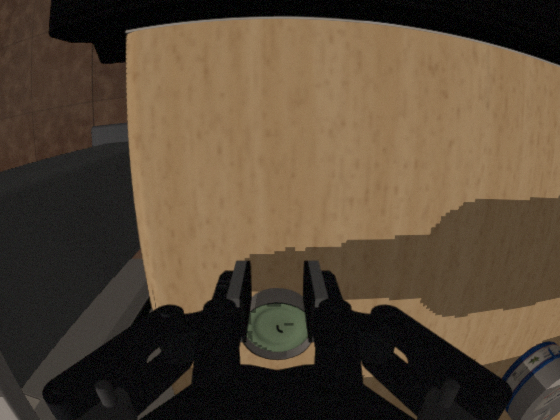

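Call:
{"method": "send_rows", "body": {"series": [[[-0.001,0.015,0],[0,0,0]],[[0,0.015,0],[0,0,0]],[[-0.001,0.015,0],[0,0,0]],[[0,0.015,0],[0,0,0]],[[-0.001,0.015,0],[0,0,0]],[[0,0.015,0],[0,0,0]],[[-0.001,0.015,0],[0,0,0]],[[0,0.015,0],[0,0,0]],[[-0.001,0.015,-0.001],[0,0,0]],[[0,0.015,0],[0,0,0]],[[-0.001,0.015,0],[0,0,0]],[[-0.001,0.015,-0.001],[0,0,0]],[[-0.001,0.015,0],[0,0,0]],[[0,0.015,0],[0,0,0]],[[-0.001,0.015,0],[0,0,0]],[[0,0.015,0],[0,0,0]],[[0,0,0],[0,0,0]]]}}

```text
clock: 23.78
tcp_pos: [0.4267, -0.137, -0.024]
orientation: [3.141, -0.003, -0.0]
contact_force: [0.5, 0.2, 0.4]
grip_width: 0.0258
```

```bash
python3 look.py 15 side wrist; python3 -c "
from h import *
crop('pics/side15.png','pics/side15c.png',260,160,120,100,6)"
```

```text
23.775 [ 0.4267296  -0.1370219  -0.02397095] [ 3.14121325e+00 -3.16694823e-03 -1.13690569e-04] [0.46515081 0.16258603 0.35609685]
```

View pics/side15c.png

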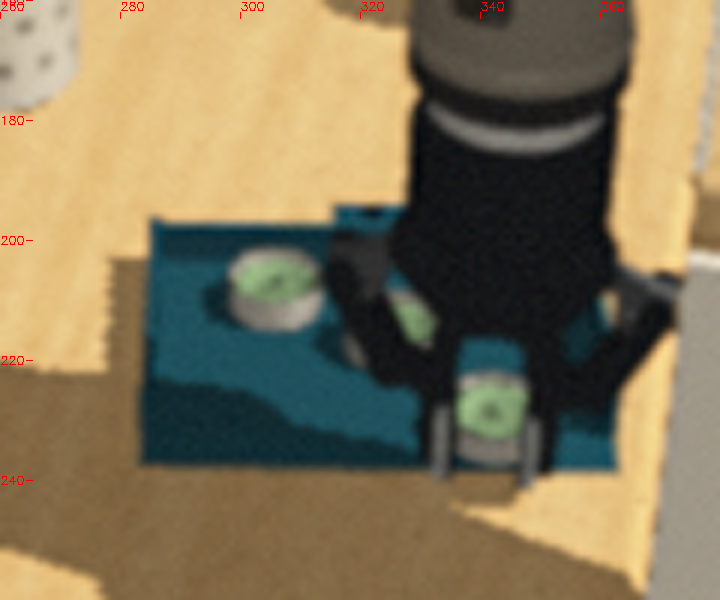

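View pics/wrist15.png

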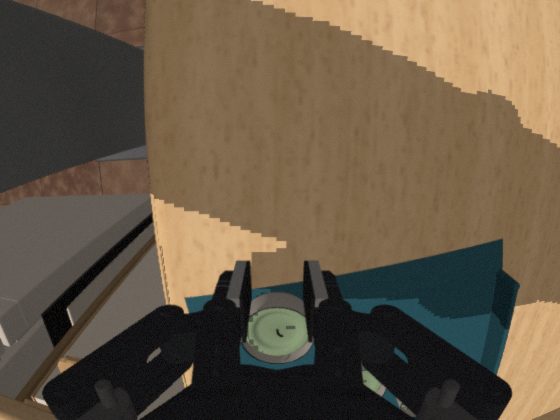

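Call:
{"method": "send_rows", "body": {"series": [[[0,0.015,0],[0,0,0]],[[0,0.015,0],[0,0,0]],[[0,0.015,0],[0,0,0]],[[0,0.002,0],[0,0,0]],[[0,0,0],[0,0,0]]]}}

```text
clock: 24.5
tcp_pos: [0.4268, -0.1827, -0.0239]
orientation: [-3.141, 0.0, -0.0]
contact_force: [-0.3, -0.4, -0.4]
grip_width: 0.0258
```

Call:
{"method": "send_rows", "body": {"series": [[[0,-0.015,0],[0,0,0]],[[0,-0.02,0],[0,0,0]],[[0,0,-0.04],[0,0,0]],[[0,0,-0.05],[0,0,0]],[[0,-0.05,-0.05],[0,0,0]],[[0,-0.06,0],[0,0,0]],[[0,-0.06,0],[0,0,0]],[[0,-0.06,0],[0,0,0]],[[0,-0.06,0],[0,0,0]],[[0,0,0],[0,0,0]],[[0,0,0],[0,0,0]]]}}

```text
clock: 25.88
tcp_pos: [0.4256, 0.1372, 0.11]
orientation: [3.141, 0.005, -0.001]
contact_force: [0.2, -0.5, 0.5]
grip_width: 0.0257
```

```bash
python3 look.py 16 side top; python3 -c "
from h import *
crop('pics/side16.png','pics/side16c.png',180,160,200,150,4)
crop('pics/top16.png','pics/top16c.png',180,140,160,150,5)"
```

```text
25.875 [0.4256328  0.13715678 0.10999075] [ 3.14082260e+00  4.61635693e-03 -1.27810180e-03] [ 0.22463789 -0.51154518  0.45468254]
```

View pics/side16c.png

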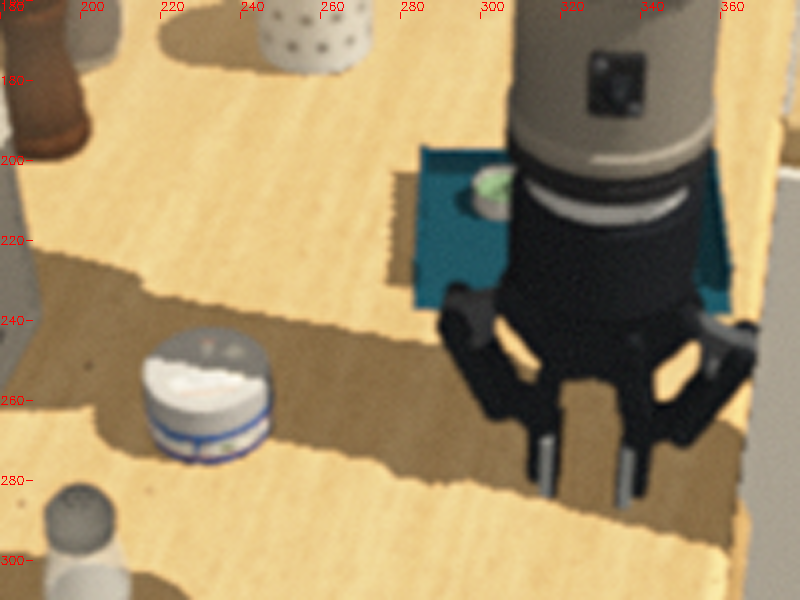

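View pics/top16c.png

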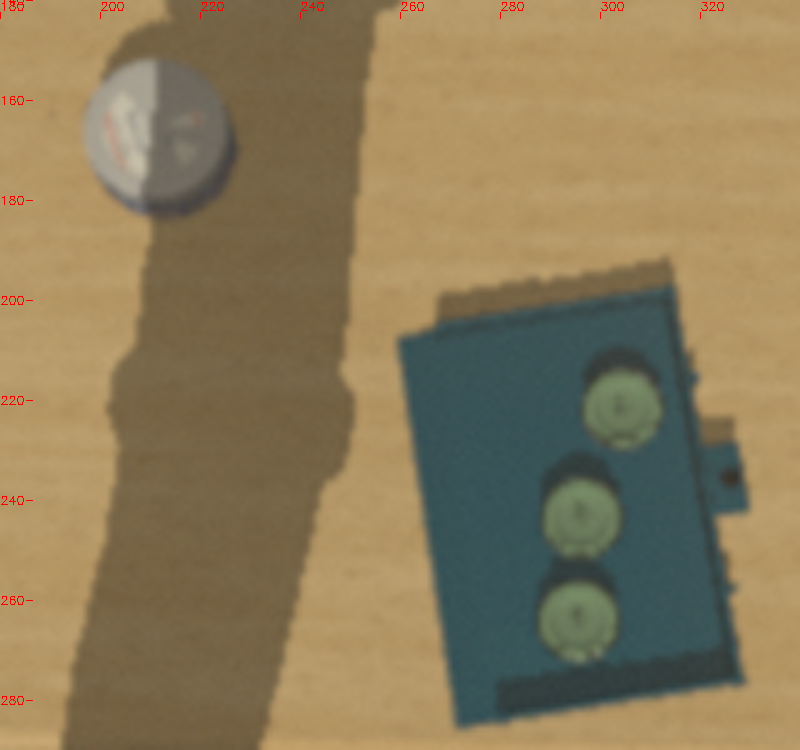

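The top view shows all three tea lights in the tray, at (304,221), (296,243) and (295.5,263.5), and the tin still at (212,166). I'll check them in tray coordinates.

```bash
python3 - <<'E'
from h import *
f=load('top16.npz')
L,Rr=onz(f,259.7,207.7,0),onz(f,271.7,285.3,0); ex=(L-Rr)[:2];ex/=np.linalg.norm(ex);ey=np.array([-ex[1],ex[0]])
O=(L+Rr)[:2]/2-.07*ey
for p in ((304.3,221.3),(296.2,243),(295.5,263.5)):
    d=onz(f,*p,.02)[:2]-O;print(round(d@ex,4),round(d@ey,4))
a=cv2.imread('pics/top0.png').astype(int);b=cv2.imread('pics/top16.png').astype(int)
E
python3 -c "
from h import *
import numpy as np
a=cv2.imread('pics/top0.png')[130:270,120:440];b=cv2.imread('pics/top16.png')[130:270,120:440]
cv2.imwrite('pics/cmp.png',cv2.resize(np.vstack([a,b]),None,fx=2,fy=2))"
```

```text
0.0408 -0.0281
-0.0062 -0.001
-0.0524 0.0084
```

View pics/cmp.png

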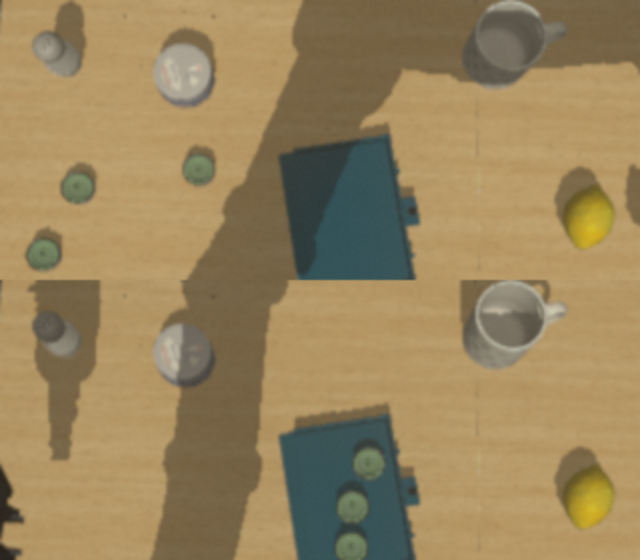

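Before (upper) and after (lower), the shaker, tin, mug and lemon are at the same pixels. All three tea lights are well inside the limits, so I'm handing in.

```bash
python3 -c "
from bench import r
print(r.hand_in())"
```

```text
the job is handed in; nothing more can be done
None
```

All three tea lights are in the tray, and I handed the job in at about 26 s of the 67 s allowed. Each was pushed along the worktop and over the lip, nested between the part-closed fingers.

**Final positions:** the last top view puts them at tray (x, y) of about (41, -28), (-6, -1) and (-52, 8) mm. All are wholly on the level floor and look upright there. The fingers were clear of everything, and the shaker, tin, mug and lemon hadn't visibly moved between the first and last pictures.

**What disagreed:**
- **Finger length:** the real fingertips end 30 mm short of the reported TCP. My first sweep therefore passed over a tea light without moving it. I found the offset by triangulating the tips and confirmed it with a light 10 N touch on the worktop.
- **Camera heights:** triangulating with the side camera put the tea light rims about 7 mm lower than their stated 17 mm height. I used the stated heights and the touch instead.

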